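# Clamp the oyster shell in the lever vise

## Robot

A 6-joint arm with a two-finger parallel gripper is mounted at the origin on the work surface. World frame = base frame: x ahead of the robot, y to its left, z up, the work surface at z = 0. Lengths are in m, angles in rad, forces in N, time in s.
With the tool pointing down it reaches from about 0.25 to 0.725 m from the base axis. Payload 4 kg.
Tool frame: the origin (TCP) lies midway between the tips of the shut fingers; the grasp point (between the pads) lies bot.grip_point_offset behind it (bot.grip_point_offset is the distance from the TCP to the grasp point, in m); z points along the fingers, y is the line along which they close (so a half turn about z gives the same grasp; the last joint's range is limited). The gripper opens to 85 mm and grips with 20 to 120 N. Pads are 22 mm wide; open, the fingers measure 114 mm over their backs; the gripper's body (76 mm by 85 mm) begins 54 mm behind the grasp point. The pads swing forward as they close: fully open they stand 13 mm farther back than shut.
Start: joints at [1.334, 0.241, 0.005, 1.335, 0, 1.571], TCP at [0.117, 0.486, 0.231] pointing down, gripper open.
Joint ranges: [-2.72, 2.72], [-1.05, 1.87], [-1.09, 1.28], [-1.99, 2.15], [-1.42, 1.44], [-3.14, 3.14]. Speed limits (rad/s): [2.79, 2.79, 3.14, 3.14, 3.14, 3.14].

## Interface

Orientations are given as a 3x3 rotation matrix whose columns are the frame's x, y, z axes.
In Python, from cell import status, optics, bot gives the robot as it stands.
- The arm moves only by the shell command python3 -m jog 'ROWS' [FORCE]. ROWS is JSON, a list of rows, each a list of 7 numbers: the shift along the world's x, y, z in mm, then the turn, a rotation vector about the world's x, y, z in rad, then the gripper command: -1 is fully open, 1 is shut, values between are in proportion. A call has 1 to 8 rows; each row is the pose to reach, as a shift and turn from the pose commanded when the call began; what a row does not reach only later rows make up. A row lasts 1/10 s, in which the tool goes at most 50 mm and 8.59 degrees, less where a joint would pass 70% of its speed; a pose out of reach is approached as far as the arm can. A call with a gripper value outside its range is refused whole. The fingers move at their own pace and stop on an object; FORCE is the grip in N (left out, the last holds). Time passes only in rows, so rows that repeat a pose let the fingers close. It gives the time, the measured TCP pose, the force, the opening and the grip force at its end, in the units of the state.
- status.observe(): the state, without advancing time (a new reading comes with each control period).
- optics.snapshot(name): name is "side" or "top"; returns a dict with "image" (480x640x3 uint8, blue, green, red), "fx", "fy", "cx", "cy" (pixels), "distortion" ([k1, k2, p1, p2, k3] as OpenCV has them; the pictures are not rectified), "position" and "orientation" of the camera in the world. Camera axes: x right, y up, looking along -z (the intrinsics and any distortion apply to the point x, -y, -z); pixel columns grow to the right and rows downward; lengths in m; the calibration is good to about 2 mm. A picture is of the moment at which its call begins. There is no depth.
- bot.hand_in(): hands the job in; it is judged then, once.
Trained networks look in a picture, given as the dict that the camera call returned (one of the last four; its "shot" number tells which), for a name from the list of things; names that differ only in an ending like _2 or _b are one class to them, and where a whole thing is asked for, a point or a joint stands for the part that bears it (a point fixed in the world has none). Each returns a list of dicts, best first, with "score" (0 to 1); they miss things now and then, are a little off and sometimes report something else, mostly with a low value. They report only what shows in the picture. A call takes as long as a camera call. They do not tell look-alikes from the thing itself.
- optics.silhouettes(picture, label): "pixels" (480x640 bool, what is visible of it) and "location" ([column, row] in pixels, amid what is visible of it).
The state is a dict: "t": time; "joint_pos": joint angles; "joint_velocities": joint speeds; "tau": joint torques, N m; "tool_pos": TCP position; "ee_rot": TCP orientation; "contact_force": force on the tool from outside, world axes, zero at the start; "torque": the same for the moment, N m; "finger_gap": finger opening in m; "gripper_force": force on a finger pad.
Only numpy, scipy, OpenCV 4.12 (cv2) and the standard library are available. Lean on these libraries where they do the work, as an engineer would, in place of code of your own. Each camera call takes 0.05 s, during which the arm holds its last target. There are 200 camera calls.

## Task

Using only fingertips, push the thick oyster shell along the bed of the vise, between the jaws, until it is right up against the steel end stop; then push the vise's lever round with a finger until the moving jaw grips the shell firmly against the fixed jaw, and take the hand away, leaving it clamped. Do not lift or tip the shell, do not crack it by forcing the lever, and close the jaw by the lever only, not by pushing the jaw itself. Leave everything else on the bench where it is.

Things in the scene. Friction and masses are not known exactly. Their poses are not given: they have to be found in the camera images.
- vise: Small dark cast-iron quick-action vise, fixed to the bench. Origin at bench height; x runs along the jaws to the end stop, z up. Flat bed 22 mm above the bench, x -100 to +75, y -70 to +125 mm. Jaws: tops 52 mm above the bench, x -45 to +45 mm. The gap between them is open at the -x end, where the shell goes in. Behind the moving jaw the gear head (y 82 to 122, x -62 to +22) is 52 mm high.
- fixed_jaw: The fixed jaw, part of the vise, on its -y side: cast-iron bar 90 x 18 x 30 mm with a steel face. Origin at the foot of the middle of its gripping face (vise frame x 0, y -40, z 22 mm); same axes as the vise, its face looks to +y.
- jaw: The moving jaw, on the vise's +y side: cast-iron bar 90 x 18 x 30 mm with a steel face. Origin at the foot of the middle of its gripping face (vise frame x 0, y = +55 mm - 18 mm per rad of the lever, z 22 mm); same axes as the vise, its face looks to -y. Driven by the lever through rack and pinion.
- lever (a joint): Lever angle, rad: 0 open, grows counter-clockwise from above, which closes the jaw; ends at 2.3. At value q the arm points 0.52 + q rad counter-clockwise from the vise's +x. Starts at 0 to 0.35; the jaw meets the shell near 1.83. Stays where left: friction 0.25 N m (3 N of push at 85 mm from the shaft). Then the push at 85 mm rises by about 2 N for each 10 N on the shell.
- lever_pivot (a point): Point on the lever's vertical shaft at the height of the middle of the arm, 66 mm above the bench (vise frame x -20, y +102, z 66 mm). The hub around it has a radius of 15 mm and its top is 76 mm high.
- lever_knob (a point): Centre of the black ball, 24 mm across, at the end of the lever's arm, 115 mm from the shaft, 66 mm above the bench. The arm is a level steel rod 12 mm thick, free to be pushed from hub to ball, with free space below it outside the vise's gear head.
- stop_face (a point): Middle of the face, looking towards the shell, of the steel end stop plate that closes the +x end of the gap (vise frame x +47, y -10, z 34 mm). The plate is 10 mm thick, 80 mm wide, 24 mm high.
- shell: Thick grey-beige oyster shell lying loose and flat on the vise's bed, 0.1 to 0.2 kg; 81 mm long (x), 62 wide (y), 26 thick. Origin at the centre of its underside; narrow hinge end at x -40 mm, broad end (to the stop) at x +41. Starts 25 to 45 mm short of the stop, sticking out of the open end, up to 0.2 rad askew. At the stop its origin is at vise x +6 mm. Stands 120 N between jaws.
- urchin: Bystander: round pink sea urchin test, 60 mm across, 35 mm high, origin at the centre of its underside.
- tin: Bystander: round tin specimen box, 72 mm across, 40 mm high, origin at the centre of its underside.
- spot_plate: Bystander: white ceramic spot plate 62 x 112 x 10 mm, origin at the centre of its underside.
- pick: Bystander: double-ended steel dental pick lying along its x, about 165 mm long, 8 mm thick, origin under its middle.
- jar: Bystander: glass specimen jar with a white cap, 44 mm across, 65 mm high, origin at the centre of its underside.
- brush: Bystander: wooden brush lying along its x, 160 mm long, under 40 mm high, origin under its middle.
- small_valve: Bystander: small oyster valve lying on the bench, 51 x 38 x 16 mm, origin at the centre of its underside.
Things that resemble listed ones, but are neither listed nor needed, are in the scene too. Leave any orange or yellow look-alike of the shell alone.

How it is judged:
By the outcome, as a careful person would: the job done as asked, in the order asked, and still so for the second after the job is handed in, with the robot touching nothing.
It also fails if it takes over 54 s, if anything falls off the work surface, if the arm or the gripper's body presses on something with over 40 N, if the wrist force passes 120 N, or if a joint passes its speed limit or range.

## Working session

There is one attempt and no reset: what is moved stays moved. The work goes in short steps, Python scripts to look and compute and a shell command to move; the robot and the scene stay as the last step left them, time stands still between calls to the robot, and variables do not carry over. Pictures are saved under pics/ and viewed, at most 10 in all, crops included, and the job is handed in when it is done.

```bash
ls; mkdir -p pics
cat > h.py <<'E'
import numpy as np, cv2
from cell import status, optics, bot
def K(s): return np.array([[s["fx"],0,s["cx"]],[0,s["fy"],s["cy"]],[0,0,1.]])
def ray(s,uv):
    p=cv2.undistortPoints(np.array([[uv]],float),K(s),np.array(s["distortion"],float))[0,0]
    return np.array(s["position"]),np.array(s["orientation"])@np.array([p[0],-p[1],-1])
def onz(s,uv,z):
    o,d=ray(s,uv); return o+d*(z-o[2])/d[2]
def proj(s,P):
    P=np.atleast_2d(P); c=(P-np.array(s["position"]))@np.array(s["orientation"])
    c=c*[1,-1,-1]
    return cv2.projectPoints(c.reshape(-1,1,3),np.zeros(3),np.zeros(3),K(s),np.array(s["distortion"],float))[0][:,0]
E
python3 - <<'E'
from h import *
for n in ("top","side"):
    s=optics.snapshot(n); cv2.imwrite(f"pics/{n}0.png",s["image"]); print(n,s["position"],np.round(s["orientation"],3).tolist())
    for l in ["vise","fixed_jaw","jaw","lever","lever_knob","shell","urchin","tin","spot_plate","pick","jar","brush","small_valve"]:
        for r in optics.silhouettes(s,l)[:3]:
            print(l,round(r["score"],2),np.round(r["location"]),r["pixels"].sum(),np.round(onz(s,r["location"],.03),3))
print(status.observe())
E
```

```text
pics
top [0.44314691 0.01275147 0.97206064] [[0.006, 0.991, -0.131], [-1.0, 0.008, 0.02], [0.021, 0.131, 0.991]]
vise 0.89 [276. 230.] 10793 [0.591 0.067 0.03 ]
fixed_jaw 0.76 [329. 228.] 600 [ 0.594 -0.027  0.03 ]
jaw 0.61 [267. 225.] 698 [0.598 0.082 0.03 ]
lever 0.6 [227. 207.] 881 [0.631 0.153 0.03 ]
lever 0.22 [265. 226.] 696 [0.597 0.086 0.03 ]
lever_knob 0.51 [280. 229.] 10791 [0.592 0.06  0.03 ]
shell 0.92 [197. 377.] 1456 [0.338 0.196 0.03 ]
shell 0.92 [479. 283.] 1374 [ 0.499 -0.289  0.03 ]
shell 0.78 [261. 342.] 1352 [0.397 0.089 0.03 ]
urchin 0.73 [385. 203.] 869 [ 0.641 -0.126  0.03 ]
tin 0.84 [386. 258.] 1442 [ 0.542 -0.126  0.03 ]
spot_plate 0.87 [302. 145.] 2071 [0.745 0.022 0.03 ]
spot_plate 0.53 [213. 135.] 303 [0.761 0.181 0.03 ]
spot_plate 0.49 [228. 205.] 735 [0.635 0.152 0.03 ]
pick 0.66 [299. 246.] 1310 [0.561 0.026 0.03 ]
pick 0.54 [212. 132.] 438 [0.767 0.183 0.03 ]
jar 0.96 [129. 200.] 770 [0.641 0.324 0.03 ]
jar 0.46 [280. 231.] 10631 [0.589 0.06  0.03 ]
small_valve 0.73 [133. 255.] 527 [0.544 0.313 0.03 ]
side [ 0.52731044 -0.59725023  0.51582738] [[1.0, -
[... 1095 characters left out ...]
03e+00]), 'joint_velocities': array([ 7.14605070e-04, -2.69933551e-05, -9.74970312e-04,  5.37845547e-04,
       -5.39716855e-04,  1.51188586e-04]), 'tau': array([-6.19941466e-05, -3.72206104e+01,  2.52685028e+01,  1.26249710e-03,
       -1.28303320e-06,  3.21094724e-06]), 'tool_pos': array([0.1172913 , 0.48603425, 0.23129939]), 'ee_rot': array([[-9.72100411e-01,  2.34565112e-01,  3.00914501e-07],
       [ 2.34565112e-01,  9.72100409e-01, -5.62678635e-05],
       [-1.34909968e-05, -5.46274291e-05, -9.99999998e-01]]), 'contact_force': array([-0.34720346, -0.2879205 , -0.64013649]), 'torque': array([-0.02045153, -0.00818209,  0.01799849]), 'gripper_force': 0.0, 'finger_gap': 0.0856046158118279}
```

View pics/top0.png

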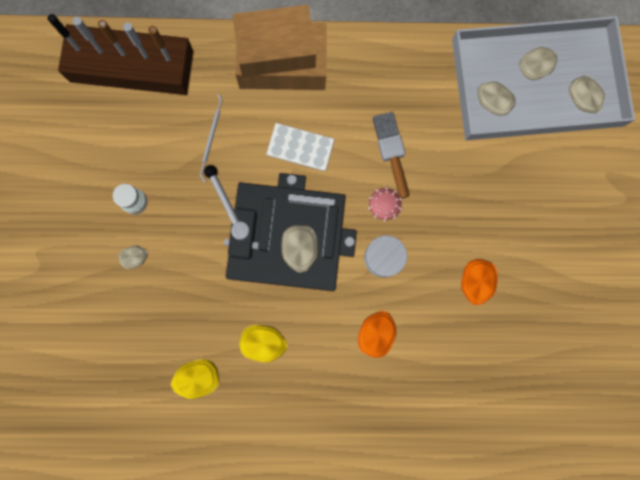

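View pics/side0.png

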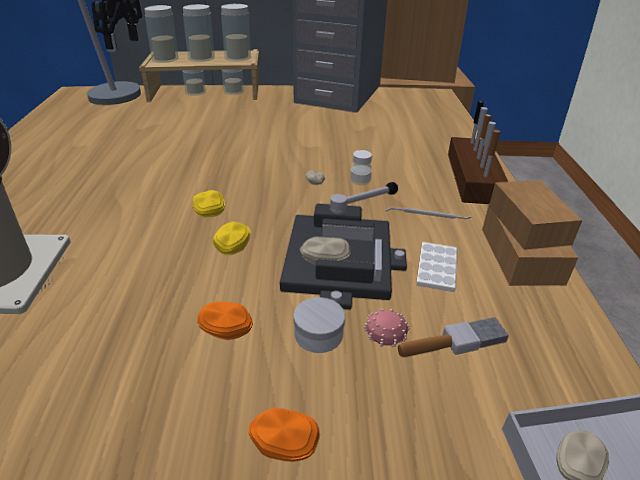

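Candidates for the shell in the top view:
- The grey-beige shell on the vise bed, at (299,248).
- Orange look-alikes at (479,282) and (377,334).
- Yellow look-alikes at (262,343) and (195,380).
- Tray shells at (538,63), (496,98) and (587,94).
- The small valve at (132,257).

By the description I choose the one on the vise bed. The knob is at (210,171) and the hub at (240,231). Next I'll fit the vise pose and check it in a crop.

```bash
cat >> h.py <<'E'
def W(v,p):  # vise pose v=(x,y,yaw), vise pts in mm -> world m
    p=np.atleast_2d(p)/1000.; c,s=np.cos(v[2]),np.sin(v[2])
    return np.c_[v[0]+c*p[:,0]-s*p[:,1], v[1]+s*p[:,0]+c*p[:,1], p[:,2]]
def V(v,P):
    P=np.atleast_2d(P); c,s=np.cos(v[2]),np.sin(v[2]); d=P[:,:2]-np.array(v[:2])
    return 1000*np.c_[c*d[:,0]+s*d[:,1], -s*d[:,0]+c*d[:,1]]
def box(x0,x1,y0,y1,z): return np.array([[x0,y0,z],[x1,y0,z],[x1,y1,z],[x0,y1,z]],float)
def overlay(s,v,q,shell=None):
    im=cv2.resize(s["image"],None,fx=4,fy=4,interpolation=cv2.INTER_CUBIC)
    j=55-18*q; a=.52+q
    for b,c in [(box(-100,75,-70,125,22),(0,255,0)),(box(-45,45,-58,-40,52),(255,255,0)),(box(-45,45,j,j+18,52),(255,0,255)),
                (box(47,57,-50,30,46),(0,255,255)),(box(-62,22,82,122,52),(0,128,255)),
                (np.array([[-20,102,66],[-20+115*np.cos(a),102+115*np.sin(a),66]]),(0,0,255))]:
        cv2.polylines(im,[np.int32(proj(s,W(v,b))*4+2)],True,c,1)
    return im
E
cat > fit.py <<'E'
from h import *
from scipy.optimize import least_squares
T=optics.snapshot("top");S=optics.snapshot("side")
C=box(-100,75,-70,125,22)
top=np.array([[335,290],[345,192],[238,184],[227,278]],float)
g=cv2.cvtColor(T["image"],cv2.COLOR_BGR2GRAY)
top=cv2.cornerSubPix(g,top.astype(np.float32).reshape(-1,1,2),(3,3),(-1,-1),(3,30,.01))[:,0]
hub=[240,231];knob=[210,171]
def res(p):
    v=p[:3];a=.52+p[3]
    return np.r_[(proj(T,W(v,C))-top).ravel(),(proj(T,W(v,[[-20,102,76]]))-hub).ravel(),(proj(T,W(v,[[-20+115*np.cos(a),102+115*np.sin(a),66]]))-knob).ravel(),
     (proj(S,W(v,[[-20+115*np.cos(a),102+115*np.sin(a),66]]))-[392,188]).ravel()]
r=least_squares(res,[.58,.05,0,.2],loss="soft_l1");v=r.x
print(np.round(v,4),np.round(r.fun,1),top.tolist())
np.save("v.npy",v)
a=overlay(T,v[:3],v[3])[640:1200,840:1440];b=overlay(S,v[:3],v[3])[700:1220,1100:1680]
cv2.imwrite("pics/fit.png",np.hstack([cv2.resize(a,(400,373)),np.pad(cv2.resize(b,(400,359)),((0,14),(0,0),(0,0)))]))
E
python3 fit.py
```

```text
[ 0.5912  0.0203 -0.1083  0.0656] [ 1.   0.7  1.  -0.4 -0.8 -0.8 -1.3  0.6 -0.3 -0.9  0.8  0.5 -0.2 -0.9] [[334.356201171875, 290.5379943847656], [345.0296325683594, 194.14122009277344], [238.37850952148438, 181.86990356445312], [225.60311889648438, 277.7875061035156]]
```

View pics/fit.png

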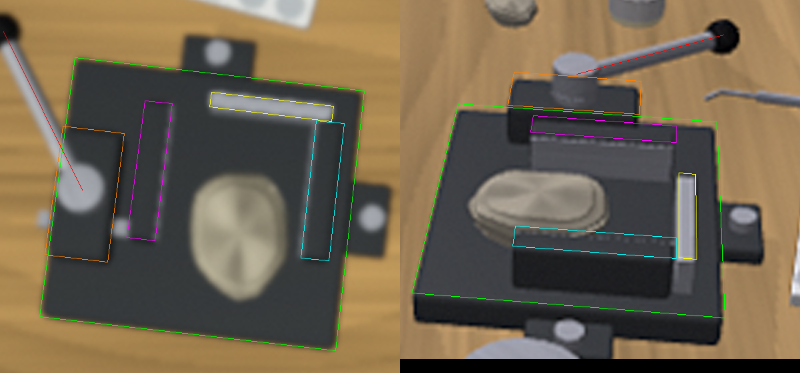

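The grey-beige shell lies in the vise with its narrow end toward the open (−x) end. The overlay agrees to about 1–2 mm, and the lever is near q≈0.07. Next: shell pose and tool targets.

```bash
cat > shell.py <<'E'
from h import *
v=np.load("v.npy")
def shell(s=None):
    s=s or optics.snapshot("top"); g=cv2.cvtColor(s["image"],cv2.COLOR_BGR2HSV)
    m=np.zeros(g.shape[:2],np.uint8); cv2.fillPoly(m,[np.int32(proj(s,W(v,box(-98,42,-38,48,30))))],1)
    m&=((g[...,2]>105)&(g[...,1]>25)).astype(np.uint8)
    n,l,st,_=cv2.connectedComponentsWithStats(m); k=1+st[1:,4].argmax()
    c=np.argwhere(l==k)[:,::-1]
    P=V(v,[onz(s,u,.035) for u in c.astype(float)])
    w,e=np.linalg.eigh(np.cov((P-P.mean(0)).T)); a=e[:,1]*np.sign(e[0,1]); yaw=np.arctan2(a[1],a[0])
    R=np.array([[np.cos(yaw),np.sin(yaw)],[-np.sin(yaw),np.cos(yaw)]]); Q=(P)@R.T
    print("shell mean",P.mean(0).round(1),"yaw",yaw.round(3),"min",Q.min(0).round(1),"max",Q.max(0).round(1),"n",len(c),"vise x",P[:,0].min().round(1),P[:,0].max().round(1),"y",P[:,1].min().round(1),P[:,1].max().round(1),"narrow end",P[P[:,0]<P[:,0].min()+4].mean(0).round(1))
if __name__=="__main__":
    shell()
    o=status.observe(); t=o["tool_pos"]
    for p in [(-112,-9,30),(-47,-9,30)]: print(p,W(v,[p])[0].round(4),((W(v,[p])[0]-t)*1000).round(1))
    print(bot.grip_point_offset, "yaw y",np.arctan2(o["ee_rot"][1,1],o["ee_rot"][0,1]),"want",np.pi/2+v[2],"V tcp",V(v,[t]))
E
python3 shell.py
```

```text
shell mean [-32.4   2.2] yaw 0.149 min [-73.1 -22. ] max [ 6.2 36.4] n 1311 vise x -73.6 5.3 y -27.8 33.5 narrow end [-71.5  -3.2]
(-112, -9, 30) [0.4789 0.0234 0.03  ] [ 361.5 -462.6 -201.3]
(-47, -9, 30) [0.5435 0.0164 0.03  ] [ 426.2 -469.6 -201.3]
0.0187 yaw y 1.3339586059665816 want 1.4624673309082556 V tcp [[-521.43166442  411.79145228]]
```

```bash
python3 -m jog '[[220,-280,-50,0,0,0.128,0.53],[220,-280,-50,0,0,0.128,0.53],[220,-280,-50,0,0,0.128,0.53],[220,-280,-50,0,0,0.128,0.53],[220,-280,-50,0,0,0.128,0.53],[220,-280,-50,0,0,0.128,0.53],[220,-280,-50,0,0,0.128,0.53],[220,-280,-50,0,0,0.128,0.53]]' 20; python3 -m jog '[[139,-177,-60,0,0,0,0.53],[139,-177,-60,0,0,0,0.53],[139,-177,-60,0,0,0,0.53],[139,-177,-60,0,0,0,0.53],[139,-177,-60,0,0,0,0.53],[139,-177,-60,0,0,0,0.53],[139,-177,-60,0,0,0,0.53]]'
```

```text
t: 2.35
tool_pos: [0.3392, 0.2023, 0.1808]
ee_rot: [[-0.993, 0.116, 0.0], [0.116, 0.993, -0.002], [-0.0, -0.001, -1.0]]
contact_force: [0.3, 0.0, -0.5]
finger_gap: 0.0201
gripper_force: 0.0
t: 3.05
tool_pos: [0.4761, 0.0292, 0.1209]
ee_rot: [[-0.994, 0.11, -0.001], [0.11, 0.994, 0.001], [0.002, 0.0, -1.0]]
contact_force: [-0.5, -0.1, -0.0]
finger_gap: 0.0204
gripper_force: 0.0
```

```bash
python3 -m jog '[[0,0,-45,0,0,0,0.53],[0,0,-80,0,0,0,0.53],[0,0,-93,0,0,0,0.53],[0,0,-93,0,0,0,0.53],[10,-1,-93,0,0,0,0.53],[20,-2,-93,0,0,0,0.53],[30,-3,-93,0,0,0,0.53],[30,-3,-93,0,0,0,0.53]]'
python3 - <<'E'
from shell import *
s=optics.snapshot("side"); im=overlay(s,v[:3],v[3])[700:1220,1000:1680]; cv2.imwrite("pics/push1.png",im)
shell(); print(V(v,[status.observe()["tool_pos"]]))
E
```

```text
t: 3.85
tool_pos: [0.5095, 0.0261, 0.0296]
ee_rot: [[-0.994, 0.109, 0.004], [0.109, 0.994, 0.0], [-0.004, 0.001, -1.0]]
contact_force: [-1.0, 0.4, 0.6]
finger_gap: 0.0199
gripper_force: 0.0Traceback (most recent call last):
  File "<stdin>", line 3, in <module>
  File "shell.py", line 7, in shell
    n,l,st,_=cv2.connectedComponentsWithStats(m); k=1+st[1:,4].argmax()
                                                      ~~~~~~~~~~~~~~~^^
ValueError: attempt to get argmax of an empty sequence
```

View pics/push1.png

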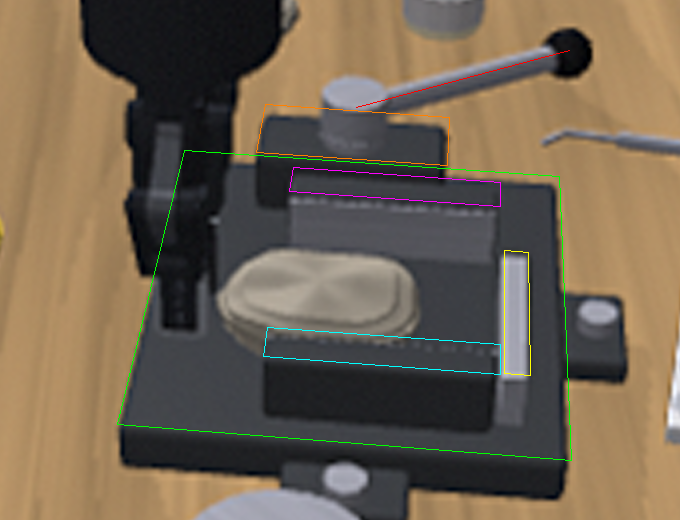

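The fingers stand just behind the shell's narrow end (crop px ~215), with the tips low over the bed. Pushing now.

```bash
python3 -m jog '[[4,-0.4,0,0,0,0,0.53],[8,-0.9,0,0,0,0,0.53],[11,-1.2,0,0,0,0,0.53],[14,-1.5,0,0,0,0,0.53],[17,-1.8,0,0,0,0,0.53],[20,-2.2,0,0,0,0,0.53],[22,-2.4,0,0,0,0,0.53],[24,-2.6,0,0,0,0,0.53]]'; python3 -m jog '[[2,-0.2,0,0,0,0,0.53],[4,-0.4,0,0,0,0,0.53],[6,-0.7,0,0,0,0,0.53],[8,-0.9,0,0,0,0,0.53]]';  python3 - <<'E'
from h import *
v=np.load("v.npy")
s=optics.snapshot("side"); im=overlay(s,v[:3],v[3])[700:1220,1000:1680]; cv2.imwrite("pics/push2.png",im)
print(V(v,[status.observe()["tool_pos"]]))
E
```

```text
t: 4.75
tool_pos: [0.5304, 0.0234, 0.0283]
ee_rot: [[-0.994, 0.109, -0.0], [0.109, 0.994, 0.0], [0.0, 0.0, -1.0]]
contact_force: [-0.9, 0.1, 0.2]
finger_gap: 0.0205
gripper_force: 0.5
t: 5.15
tool_pos: [0.5385, 0.0225, 0.0283]
ee_rot: [[-0.994, 0.109, 0.0], [0.109, 0.994, -0.0], [-0.0, -0.0, -1.0]]
contact_force: [-0.1, 0.6, -1.3]
finger_gap: 0.0198
gripper_force: 0.3
[[-52.21032004  -3.46241891]]
```

View pics/push2.png

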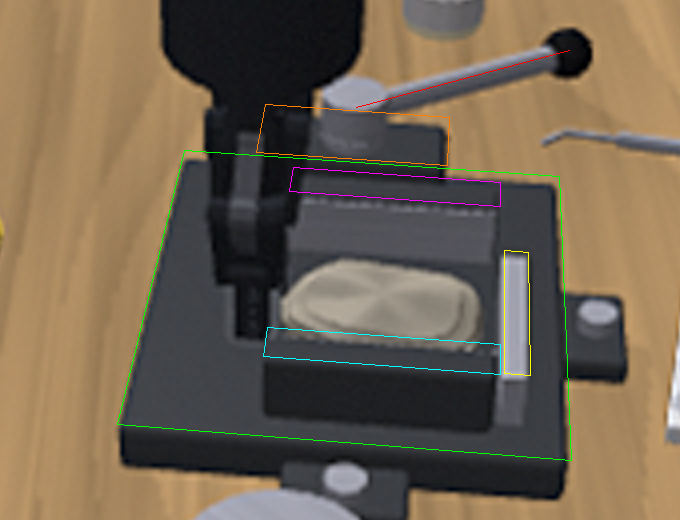

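The shell moved squarely along the bed, and its broad end (px ~480) is about 9 mm short of the stop (px ~502). Going on in small steps.

```bash
python3 -m jog '[[1.5,-0.2,0,0,0,0,0.53],[3,-0.3,0,0,0,0,0.53],[4.5,-0.5,0,0,0,0,0.53],[6,-0.6,0,0,0,0,0.53],[7,-0.8,0,0,0,0,0.53]]'; python3 -m jog '[[0.7,-0.1,0,0,0,0,0.53],[1.5,-0.1,0,0,0,0,0.53],[1.5,-0.1,0,0,0,0,0.53]]'; python3 -m jog '[[0.7,-0.1,0,0,0,0,0.53],[1.5,-0.1,0,0,0,0,0.53],[1.5,-0.1,0,0,0,0,0.53]]'
```

```text
t: 5.7
tool_pos: [0.5455, 0.0217, 0.0283]
ee_rot: [[-0.994, 0.109, 0.0], [0.109, 0.994, -0.0], [-0.0, -0.0, -1.0]]
contact_force: [-0.5, 0.1, 1.6]
finger_gap: 0.02
gripper_force: 0.5
t: 6.0
tool_pos: [0.5457, 0.0217, 0.0282]
ee_rot: [[-0.994, 0.109, -0.002], [0.109, 0.994, 0.0], [0.002, -0.0, -1.0]]
contact_force: [-5.8, 1.1, 2.7]
finger_gap: 0.0202
gripper_force: 2.5
t: 6.3
tool_pos: [0.5457, 0.0217, 0.028]
ee_rot: [[-0.994, 0.108, -0.005], [0.108, 0.994, 0.0], [0.005, -0.0, -1.0]]
contact_force: [-7.4, 0.3, 5.7]
finger_gap: 0.0202
gripper_force: 4.1
```

The shell is against the stop (force rose to 7 N with no further motion). Backing out and lifting away.

```bash
python3 -m jog '[[-6,0.6,0,0,0,0,0.53],[-30,3,0,0,0,0,0.53],[-45,5,0,0,0,0,0.53],[-45,5,50,0,0,0,1],[-45,5,100,0,0,0,1],[-90,5,110,0,0,0,1],[-140,5,110,0,0,0,1],[-150,5,110,0,0,0,1]]'
python3 - <<'E'
from shell import *
T=optics.snapshot("top"); S=optics.snapshot("side"); shell(T)
a=overlay(T,v[:3],v[3])[640:1200,840:1440];b=overlay(S,v[:3],v[3])[700:1220,1100:1680]
cv2.imwrite("pics/stop.png",np.hstack([cv2.resize(a,(400,373)),np.pad(cv2.resize(b,(400,359)),((0,14),(0,0),(0,0)))]))
t=status.observe()["tool_pos"]
for q in [v[3],1.8,2.0]:
  a=.52+q; r=82
  for off in (40,17):
    p=[-20+r*np.cos(a)+off*np.sin(a),102+r*np.sin(a)-off*np.cos(a),57]; w=W(v,[p])[0]
    print(round(q,2),off,w.round(4),"delta",((w-t)*1000).round(1),"tool y yaw",round(a+v[2],3))
E
```

```text
t: 7.1
tool_pos: [0.3927, 0.0263, 0.1377]
ee_rot: [[-0.994, 0.108, -0.004], [0.108, 0.994, -0.0], [0.004, -0.001, -1.0]]
contact_force: [0.8, 0.3, -0.3]
finger_gap: 0.0002
gripper_force: 0.0
shell mean [ 7.4 -5.4] yaw -0.045 min [-34.1 -34.1] max [43.7 25.4] n 1266 vise x -34.4 42.8 y -35.2 25.0 narrow end [-32.1  -6.1]
0.07 40 [0.6735 0.126  0.057 ] delta [276.3  99.5 -81.6] tool y yaw 0.477
0.07 17 [0.663  0.1464 0.057 ] delta [265.7 119.9 -81.6] tool y yaw 0.477
1.8 40 [0.5653 0.2135 0.057 ] delta [168.1 187.  -81.6] tool y yaw 2.212
1.8 17 [0.5469 0.1997 0.057 ] delta [149.7 173.2 -81.6] tool y yaw 2.212
2.0 40 [0.5479 0.2083 0.057 ] delta [150.6 181.8 -81.6] tool y yaw 2.412
2.0 17 [0.5325 0.1912 0.057 ] delta [135.3 164.7 -81.6] tool y yaw 2.412
```

View pics/stop.png

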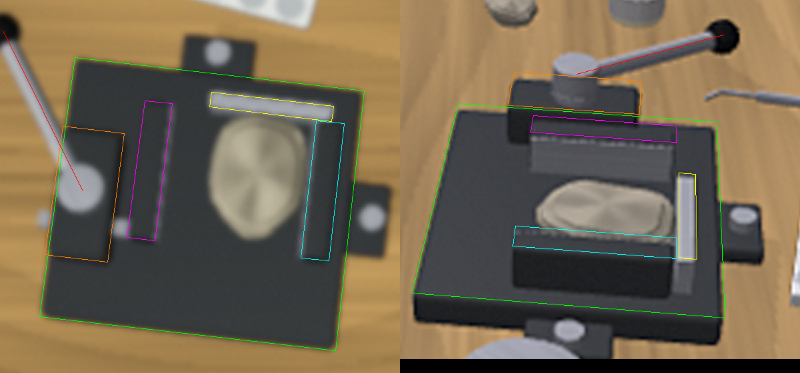

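The shell sits square against the stop (x range −34 to +43). Its yaw is about 0, and it lies clear of both jaws. Now I'll go to the clockwise side of the lever arm, with the shut fingers' closing line along the arm.

```bash
python3 -m jog '[[276,100,0,0,0,-0.985,1],[276,100,0,0,0,-0.985,1],[276,100,0,0,0,-0.985,1],[276,100,0,0,0,-0.985,1],[276,100,0,0,0,-0.985,1],[276,100,0,0,0,-0.985,1],[276,100,0,0,0,-0.985,1],[276,100,0,0,0,-0.985,1]]' && python3 -m jog '[[0,0,-40,0,0,0,1],[0,0,-80,0,0,0,1],[0,0,-90,0,0,0,1],[0,0,-90,0,0,0,1]]'
python3 - <<'E'
from h import *
v=np.load("v.npy"); o=status.observe(); t=o["tool_pos"]
print(V(v,[t]), "yaw",np.arctan2(o["ee_rot"][1,1],o["ee_rot"][0,1]))
for q in [0.07,.22,.37,.52,.67,.82,.97,1.12,1.27,1.42,1.57,1.65,1.72,1.8,1.85,1.9,1.95,2.0]:
  a=.52+q; r=82; off=17
  p=[-20+r*np.cos(a)+off*np.sin(a),102+r*np.sin(a)-off*np.cos(a),48]; w=W(v,[p])[0]
  print(round(q,2),((w-t)*1000).round(1),"turn",round(q-.07,3))
E
```

```text
t: 8.0
tool_pos: [0.6767, 0.1272, 0.1353]
ee_rot: [[-0.46, 0.888, -0.0], [0.888, 0.46, -0.0], [-0.0, -0.0, -1.0]]
contact_force: [-0.9, 0.8, 0.2]
finger_gap: 0.0004
gripper_force: 0.0
t: 8.4
tool_pos: [0.6728, 0.126, 0.0465]
ee_rot: [[-0.46, 0.888, -0.004], [0.888, 0.46, -0.001], [0.001, -0.004, -1.0]]
contact_force: [-0.4, 0.7, 1.2]
finger_gap: 0.0003
gripper_force: 0.0
[[ 69.70612949 113.91509194]] yaw 0.4777084507214914
0.07 [-9.9 20.8  1.5] turn 0.0
0.22 [-14.3  32.6   1.5] turn 0.15
0.37 [-20.3  43.6   1.5] turn 0.3
0.52 [-27.9  53.5   1.5] turn 0.45
0.67 [-36.9  62.3   1.5] turn 0.6
0.82 [-47.2  69.5   1.5] turn 0.75
0.97 [-58.4  75.2   1.5] turn 0.9
1.12 [-70.3  79.1   1.5] turn 1.05
1.27 [-82.6  81.2   1.5] turn 1.2
1.42 [-95.2  81.5   1.5] turn 1.35
1.57 [-107.6   79.8    1.5] turn 1.5
1.65 [-114.1   78.2    1.5] turn 1.58
1.72 [-119.7   76.3    1.5] turn 1.65
1.8 [-125.9   73.7    1.5] turn 1.73
1.85 [-129.6   71.9    1.5] turn 1.78
1.9 [-133.3   69.8    1.5] turn 1.83
1.95 [-136.8   67.6    1.5] turn 1.88
2.0 [-140.2   65.2    1.5] turn 1.93
```

```bash
python3 -m jog '[[-5,10,0,0,0,0,1],[-10,21,0,0,0,0,1],[-12,27,0,0,0,0.075,1],[-14.5,32.5,0,0,0,0.15,1],[-17,38,0,0,0,0.225,1],[-20.5,43.5,0,0,0,0.3,1],[-24,48.5,0,0,0,0.375,1],[-28,53.5,0,0,0,0.45,1]]'; python3 -m jog '[[-4.5,4.5,0,0,0,0.075,1],[-9,9,0,0,0,0.15,1],[-14,12.5,0,0,0,0.225,1],[-19,16,0,0,0,0.3,1],[-25,19,0,0,0,0.375,1],[-30.5,21.5,0,0,0,0.45,1],[-36.5,24,0,0,0,0.525,1],[-42.5,25.5,0,0,0,0.6,1]]'
python3 - <<'E'
from h import *
v=np.load("v.npy"); s=optics.snapshot("side"); t=V(v,[status.observe()["tool_pos"]])[0]-[-20,102]
a=np.arctan2(t[1],t[0]); r=np.hypot(*t); print("r",r,"q est",a-.52+np.arcsin(17/r))
im=overlay(s,v[:3],a-.52+np.arcsin(17/r))[600:1200,1000:1720]; cv2.imwrite("pics/lev1.png",im)
E
```

```text
t: 9.2
tool_pos: [0.6484, 0.1812, 0.0515]
ee_rot: [[-0.802, 0.597, 0.007], [0.597, 0.802, 0.0], [-0.005, 0.004, -1.0]]
contact_force: [1.4, -2.4, -0.3]
finger_gap: -0.0001
gripper_force: 1.5
t: 10.0
tool_pos: [0.6063, 0.2082, 0.0516]
ee_rot: [[-0.999, 0.039, 0.008], [0.039, 0.999, 0.003], [-0.008, 0.004, -1.0]]
contact_force: [3.6, 1.5, -1.5]
finger_gap: -0.0001
gripper_force: 1.5
r 87.4763678592658 q est 1.0918114002225496
```

View pics/lev1.png

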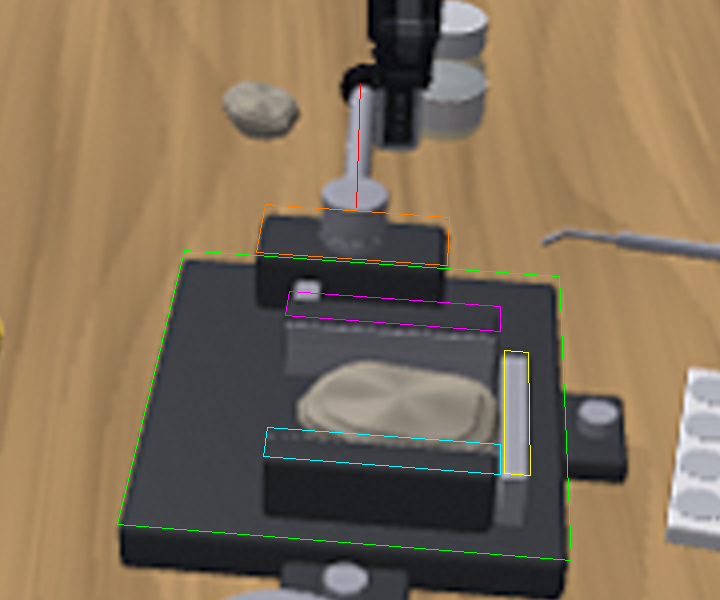

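The finger is pushing the rod mid-arm, q≈1.09, and the jaw follows the model. The shell is still at the stop.

```bash
python3 -m jog '[[-6,1.2,0,0,0,0.075,1],[-12.3,2.1,0,0,0,0.15,1],[-18.6,2.4,0,0,0,0.225,1],[-24.9,2.4,0,0,0,0.3,1],[-31,1.7,0,0,0,0.375,1],[-37.3,0.7,0,0,0,0.45,1],[-40.5,0,0,0,0,0.49,1],[-43.8,-0.9,0,0,0,0.53,1]]'
cat > rel.py <<'E'
from h import *
import sys
v=np.load("v.npy"); q0=float(sys.argv[1]); o=status.observe()
def P(q):
  a=.52+q; r=82; off=17
  return W(v,[[-20+r*np.cos(a)+off*np.sin(a),102+r*np.sin(a)-off*np.cos(a),48]])[0]*1000
for q in map(float,sys.argv[2:]): print(q,(P(q)-P(q0)).round(1)[:2],round(q-q0,3))
t=V(v,[o["tool_pos"]])[0]-[-20,102]; a=np.arctan2(t[1],t[0]); r=np.hypot(*t)
n=np.array([-np.sin(.52+q0+v[2]),np.cos(.52+q0+v[2])])
print("r",r,"q est",a-.52+np.arcsin(17/r),"push",-np.array(o["contact_force"])[:2]@n)
E
python3 rel.py 1.65 1.67 1.69 1.71 1.73 1.75 1.77 1.79 1.81
```

```text
t: 10.85
tool_pos: [0.5621, 0.2075, 0.0514]
ee_rot: [[-0.883, -0.469, 0.006], [-0.469, 0.883, 0.004], [-0.008, 0.001, -1.0]]
contact_force: [2.9, 3.3, -0.1]
finger_gap: 0.0001
gripper_force: 1.5
1.67 [-1.6 -0.5] 0.02
1.69 [-3.2 -1. ] 0.04
1.71 [-4.8 -1.6] 0.06
1.73 [-6.3 -2.1] 0.08
1.75 [-7.9 -2.8] 0.1
1.77 [-9.4 -3.4] 0.12
1.79 [-11.   -4.1] 0.14
1.81 [-12.5  -4.8] 0.16
r 86.04041004962734 q est 1.595104280965478 push 4.147627013793647
```

```bash
python3 -m jog '[[-1.6,-0.5,0,0,0,0.02,1],[-3.2,-1,0,0,0,0.04,1],[-4.8,-1.6,0,0,0,0.06,1],[-6.3,-2.1,0,0,0,0.08,1],[-7.9,-2.8,0,0,0,0.1,1],[-9.4,-3.4,0,0,0,0.12,1]]'; python3 rel.py 1.77 1.78 1.79 1.80 1.81 1.82 1.83 1.84 1.85 1.87 1.89
```

```text
t: 11.45
tool_pos: [0.5506, 0.2012, 0.0483]
ee_rot: [[-0.821, -0.571, 0.0], [-0.571, 0.821, 0.0], [-0.0, 0.0, -1.0]]
contact_force: [2.5, 2.3, 1.4]
finger_gap: -0.0001
gripper_force: 1.7
1.78 [-0.8 -0.3] 0.01
1.79 [-1.5 -0.7] 0.02
1.8 [-2.3 -1. ] 0.03
1.81 [-3.  -1.4] 0.04
1.82 [-3.8 -1.8] 0.05
1.83 [-4.6 -2.1] 0.06
1.84 [-5.3 -2.5] 0.07
1.85 [-6.  -2.9] 0.08
1.87 [-7.5 -3.7] 0.1
1.89 [-9.  -4.5] 0.12
r 83.60087793075542 q est 1.7529948119357597 push 3.3841175606016125
```

```bash
for i in 1; do python3 -m jog '[[-0.8,-0.3,0,0,0,0.01,1],[-1.5,-0.7,0,0,0,0.02,1],[-2.3,-1,0,0,0,0.03,1],[-2.3,-1,0,0,0,0.03,1]]' | grep -E '^t|contact'; done; python3 rel.py 1.80;  python3 -m jog '[[-0.8,-0.4,0,0,0,0.01,1],[-1.5,-0.7,0,0,0,0.02,1],[-1.5,-0.7,0,0,0,0.02,1]]' | grep -E '^t|contact';python3 rel.py 1.82
```

```text
t: 11.85
tool_pos: [0.5481, 0.2001, 0.0482]
contact_force: [2.2, 2.6, 2.4]
r 83.55562354064921 q est 1.78551617334023 push 3.3639709866461667
t: 12.15
tool_pos: [0.5466, 0.1994, 0.0482]
contact_force: [1.8, 3.1, 1.8]
r 83.5883053934821 q est 1.8053060150938938 push 3.3097853094210317
```

```bash
python3 -m jog '[[-0.8,-0.4,0,0,0,0.01,1],[-1.5,-0.7,0,0,0,0.02,1],[-1.5,-0.7,0,0,0,0.02,1]]' | grep -E 'contact'; python3 rel.py 1.84;  python3 -m jog '[[-0.8,-0.4,0,0,0,0.01,1],[-0.8,-0.4,0,0,0,0.01,1]]' | grep -E 'contact';python3 rel.py 1.85; python3 -m jog '[[-0.8,-0.4,0,0,0,0.01,1],[-0.8,-0.4,0,0,0,0.01,1]]' | grep -E 'contact';python3 rel.py 1.86
```

```text
contact_force: [2.1, 2.3, 2.0]
r 83.61491722154335 q est 1.8252141140083427 push 3.103629117892496
contact_force: [2.5, 2.3, 1.2]
r 83.6386676653413 q est 1.8353039089829963 push 3.3606013058748965
contact_force: [1.9, 1.6, 0.7]
r 83.6317805836712 q est 1.8455013734637933 push 2.5001411985220754
```

```bash
python3 -m jog '[[-0.8,-0.4,0,0,0,0.01,1],[-0.8,-0.4,0,0,0,0.01,1]]' | grep -E 'contact';python3 rel.py 1.87;  python3 -m jog '[[-0.8,-0.4,0,0,0,0.01,1],[-0.8,-0.4,0,0,0,0.01,1]]' | grep -E 'contact';python3 rel.py 1.88
python3 - <<'E'
from shell import *
T=optics.snapshot("top"); S=optics.snapshot("side"); shell(T)
a=overlay(T,v[:3],1.85)[640:1200,840:1440];b=overlay(S,v[:3],1.85)[700:1220,1100:1680]
cv2.imwrite("pics/clamp.png",np.hstack([cv2.resize(a,(400,373)),np.pad(cv2.resize(b,(400,359)),((0,14),(0,0),(0,0)))]))
E
```

```text
contact_force: [4.0, 3.6, -0.5]
r 83.70537904740165 q est 1.8480716875416459 push 5.3660159039973
contact_force: [6.4, 3.2, -1.6]
r 83.81235595021828 q est 1.850224901958607 push 6.885947269624162
shell mean [ 7.4 -8.1] yaw -0.036 min [-34.2 -37.6] max [44.1 22.4] n 1283 vise x -34.4 43.1 y -38.0 21.7 narrow end [-32.3  -8.7]
```

View pics/clamp.png

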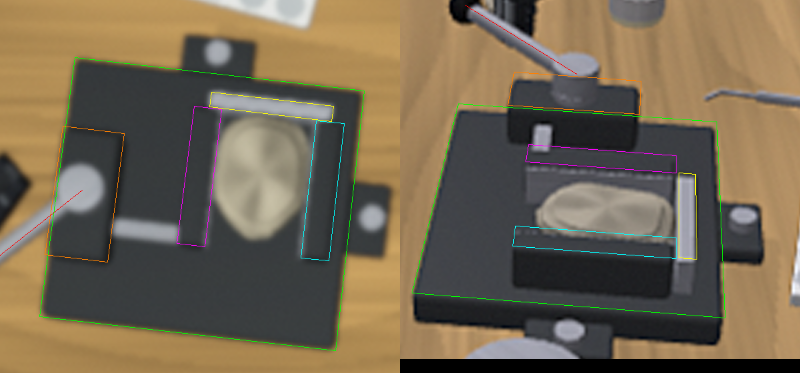

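The jaw is now in contact on both sides (shell y −38 to 22) and the shell is still at the stop. The push has risen to 6.9 N, about 20 N on the shell. Tightening toward a push of ~13 N (about 50 N on the shell).

```bash
python3 -m jog '[[-0.8,-0.4,0,0,0,0,1],[-1.5,-0.8,0,0,0,0,1],[-1.5,-0.8,0,0,0,0,1]]' | grep -E 'contact';python3 rel.py 1.88;  python3 -m jog '[[-0.8,-0.4,0,0,0,0,1],[-0.8,-0.4,0,0,0,0,1]]' | grep -E 'contact';python3 rel.py 1.88
```

```text
contact_force: [7.7, 5.8, -2.7]
r 83.75659281237849 q est 1.8534939456365485 push 9.578409599095849
contact_force: [9.4, 6.0, -5.7]
r 83.75920633684599 q est 1.8551942059807416 push 11.006373525070291
```

```bash
python3 -m jog '[[-0.8,-0.4,0,0,0,0,1],[-1.2,-0.6,0,0,0,0,1],[-1.2,-0.6,0,0,0,0,1],[-1.2,-0.6,0,0,0,0,1]]' | grep -E 'contact';python3 rel.py 1.88
```

```text
contact_force: [11.6, 7.4, -7.6]
r 83.72835449521189 q est 1.8576435168605743 push 13.579309082720702
```

Push 13.6 N, about 50 N on the shell: firm and well under 120 N. Taking the hand away.

```bash
python3 -m jog '[[4,2,0,0,0,0,1],[12,6,0,0,0,0,1],[28,14,0,0,0,0,1],[28,14,0,0,0,0,1],[28,14,50,0,0,0,1],[28,14,100,0,0,0,1],[-10,40,130,0,0,0,1],[-40,70,140,0,0,0,1]]'; python3 -m jog '[[-40,40,0,0,0,0,1],[-80,80,0,0,0,0,1],[-120,120,0,0,0,0,1],[-150,150,0,0,0,0,1],[-150,150,0,0,0,0,1],[-150,150,0,0,0,0,1],[-150,150,0,0,0,0,1]]'
python3 - <<'E'
from shell import *
T=optics.snapshot("top"); S=optics.snapshot("side"); shell(T)
a=overlay(T,v[:3],1.857)[560:1200,800:1440];b=cv2.resize(S["image"],(533,400))
cv2.imwrite("pics/end.png",np.hstack([cv2.resize(a,(260,260)) if 0 else np.pad(cv2.resize(a,(267,267)),((0,133),(0,0),(0,0))),b]))
E
```

```text
t: 15.05
tool_pos: [0.4989, 0.2644, 0.1913]
ee_rot: [[-0.757, -0.653, 0.003], [-0.653, 0.757, 0.001], [-0.002, -0.001, -1.0]]
contact_force: [1.2, 1.1, 0.6]
finger_gap: -0.0002
gripper_force: 0.0
t: 15.75
tool_pos: [0.3488, 0.4142, 0.1879]
ee_rot: [[-0.755, -0.656, -0.0], [-0.656, 0.755, -0.002], [0.002, -0.001, -1.0]]
contact_force: [-0.2, -0.1, 0.6]
finger_gap: -0.0002
gripper_force: 0.0
shell mean [ 7.4 -8. ] yaw -0.052 min [-34.1 -37.5] max [44.5 22.6] n 1274 vise x -34.4 43.1 y -37.8 21.8 narrow end [-32.1  -8.2]
```

View pics/end.png

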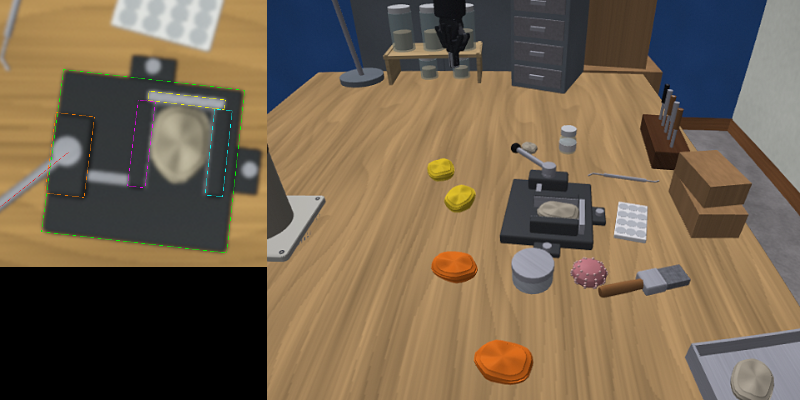

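The shell is clamped at the stop, the lever stayed where it was left, the bystanders look undisturbed and the hand is clear. Handing in.

```bash
python3 -c "from cell import bot; print(bot.hand_in())"
```

```text
the job is handed in; nothing more can be done
None
```

The shell is right up against the end stop and clamped between the jaws at roughly 50 N (estimated from the push on the lever); the hand is clear, the bystanders look unmoved in the last picture, and I handed the job in at about 16 s.

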